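# Set up the blood-sample mixer

## Robot

A 7-joint arm with a two-finger parallel gripper is mounted at the origin on the work surface. World frame = base frame: x ahead of the robot, y to its left, z up, the work surface at z = 0. Lengths are in m, angles in rad, forces in N, time in s.
With the tool pointing down it reaches from about 0.425 to 0.875 m from the base axis. Payload 8.4 kg.
Tool frame: the origin (TCP) lies midway between the tips of the shut fingers; the grasp point (between the pads) lies 19 mm behind it (bot.hold_point_z is the distance from the TCP to the grasp point, in m); z points along the fingers, y is the direction in which the jaws open and shut (so a half turn about z gives the same grasp; the last joint's range is limited). The gripper opens to 87 mm and grips with 3 to 60 N. Pads are 19 mm wide; open, the fingers measure 117 mm over their backs; the gripper's body (75 mm by 190 mm) begins 51 mm behind the grasp point.
Start: joints at [1.126, 0.333, 0.04, 1.465, -0.013, 1.343, -0.059], TCP at [0.22, -0.612, 0.223] pointing down, gripper open.
Joint ranges: [-2.58, 2.58], [-0.38, 2.09], [-1.3, 1.39], [0.25, 2.4], [-1.5, 4.64], [0.08, 2.09], [-2.65, 2.65]. Speed limits (rad/s): [2.22, 2.22, 2.79, 2.79, 3.14, 3.14, 3.14].

## Interface

Orientations are given as a unit quaternion [w, x, y, z].
In Python, from bench import bot, planner, vision, workorder gives the robot as it stands. Calls block until the motion is done:
- bot.move_ptp(position, orientation): joint-space move of the TCP to a pose.
- bot.move_l(position, frame=None, rate=0.15, guard=None): straight line of the TCP; frame=None keeps the orientation; rate is the mean speed in m/s. With guard (N) it stops when the force on the tool has changed by that much, and returns True; else False.
- bot.goto_joints(angles): joint-space move.
- bot.open_gripper() and bot.close(): open the fingers fully, or close them until they stop; the grip force is fixed at half the most.
- bot.pause(seconds).
- planner.ik(position, orientation): joint angles nearest the present ones, or None.
- vision.grab_frame(name): name is "side" or "top" or "wrist"; returns a dict with "pixels" (420x560x3 uint8, red, green, blue), "intrinsics" (3x3 intrinsics, pixels), "rvec" (rotation vector, rad) and "tvec" (3), from world to camera coordinates, as OpenCV has them. Camera axes: x right, y down, z forward; pixel columns grow to the right and rows downward; lengths in m; the calibration is good to about 2 mm. A picture is of the moment at which its call begins. There is no depth.
A pose or a line that the arm cannot do raises bot.Unreachable and nothing moves.
- workorder.finish_job(): hands the job in, once; it reports no verdict.
Readings, each from a call of its own:
- bot.read_t(): time.
- bot.read_joints(): joint angles.
- bot.read_joint_velocities(): joint speeds.
- bot.read_joint_efforts(): joint torques, N m.
- bot.read_eef_pos(): TCP position.
- bot.read_ee_rot(): TCP orientation.
- bot.read_contact_force(): force on the tool from outside, world axes, zero at the start.
- bot.read_moment(): the same for the moment, N m.
- bot.read_finger_gap(): finger opening in m.
Only numpy, scipy, OpenCV 4.12 (cv2) and the standard library are available. Lean on these libraries where they do the work, as an engineer would, in place of code of your own. Each camera call takes 0.05 s, during which the arm holds its last target. There are 200 camera calls.

## Task

Get the bench mixer ready to run: first push its speed lever back against its stop, then fit the carousel fully down on the square drive shaft and stand every sample pot upright on the floor of a carousel cup, one pot to a cup. Only when all pots are in, swing the speed lever round until it lines up with the setpoint pointer. Do not move the pointer, and leave the tube rack, the glove box and the disinfectant bottle where they are.

Things in the scene. Friction and masses are not known exactly. Their poses are not given: they have to be found in the camera images.
- mixer: Low white mixer housing, fixed to the bench, 45 mm high. Origin at bench level under the drive shaft's axis; in its own axes it spans x -100..100 mm and y -100..260 mm, z up. The drive shaft stands at x = y = 0; the speed lever's pivot is at x = 30, y = 180 mm. It may stand turned by some 0.2 rad.
- shaft_top (a point): Centre of the top of the steel drive shaft, 83 mm above the bench, z up. Shaft 20 mm square, faces along this frame's x and y; its uppermost 6 mm taper to 13 mm. 30 mm below this point is the top of a round flange (56 mm across) on which the fitted carousel's hub rests. A stiff brake (0.6 N m) holds the shaft, at an angle to the housing that varies.
- carousel: Loose carousel (0.45 kg, 190 mm across): green hub 44 mm square, 38 high, five red open cups on arms. Origin: centre of the hub's underside, z up. Bore 22.4 mm square, open below, 34 deep, sides along x and y; fits in any quarter turn. Bar grip on top: 44 mm long in x, 20 thick in y, from 38 to 68 mm above the origin. Seated, its origin is 30 mm below the shaft's top.
- cup0 (a point): Centre of the inner floor of carousel cup 0, which is 70 mm from the carousel's axis at 90 degrees from its x axis (towards its y), 3 mm above the carousel's origin. The cup is 40 mm square inside, sides radial and tangential, 25 mm deep; axes are those of the carousel.
- cup1 (a point): Centre of the inner floor of carousel cup 1, which is 70 mm from the carousel's axis at 162 degrees from its x axis (towards its y), 3 mm above the carousel's origin. The cup is 40 mm square inside, sides radial and tangential, 25 mm deep; axes are those of the carousel.
- cup2 (a point): Centre of the inner floor of carousel cup 2, which is 70 mm from the carousel's axis at 234 degrees from its x axis (towards its y), 3 mm above the carousel's origin. The cup is 40 mm square inside, sides radial and tangential, 25 mm deep; axes are those of the carousel.
- cup3 (a point): Centre of the inner floor of carousel cup 3, which is 70 mm from the carousel's axis at 306 degrees from its x axis (towards its y), 3 mm above the carousel's origin. The cup is 40 mm square inside, sides radial and tangential, 25 mm deep; axes are those of the carousel.
- cup4 (a point): Centre of the inner floor of carousel cup 4, which is 70 mm from the carousel's axis at 18 degrees from its x axis (towards its y), 3 mm above the carousel's origin. The cup is 40 mm square inside, sides radial and tangential, 25 mm deep; axes are those of the carousel.
- pot0: Sample pot with screwed lid, an upright cylinder 36 mm in diameter and 46 mm high, white body (34 mm) and yellow lid, 60 g, standing on the bench; origin at the centre of its underside, z up. Three to five such pots are there; an absent one reads None.
- pot1: Sample pot with screwed lid, an upright cylinder 36 mm in diameter and 46 mm high, white body (34 mm) and yellow lid, 60 g, standing on the bench; origin at the centre of its underside, z up. Three to five such pots are there; an absent one reads None.
- pot2: Sample pot with screwed lid, an upright cylinder 36 mm in diameter and 46 mm high, white body (34 mm) and yellow lid, 60 g, standing on the bench; origin at the centre of its underside, z up. Three to five such pots are there; an absent one reads None.
- pot3: Sample pot with screwed lid, an upright cylinder 36 mm in diameter and 46 mm high, white body (34 mm) and yellow lid, 60 g, standing on the bench; origin at the centre of its underside, z up. Three to five such pots are there; an absent one reads None.
- pot4: Sample pot with screwed lid, an upright cylinder 36 mm in diameter and 46 mm high, white body (34 mm) and yellow lid, 60 g, standing on the bench; origin at the centre of its underside, z up. Three to five such pots are there; an absent one reads None.
- speed_lever (a joint): Angle of the speed lever about its vertical pivot, rad: 0 is against its stop (the end farther from the carousel), it grows counter-clockwise seen from above, towards the carousel, up to 1.4. It stays where it is left; friction is about 0.08 N m (1.3 N at the knob).
- lever_pivot (a point): Point on the lever's vertical pivot axis, 59 mm above the bench. Its x axis points along the lever arm towards the knob.
- lever_knob (a point): Centre of the top of the lever's black upright knob, 65 mm from the pivot axis, 95 mm above the bench; the knob is 16 mm in diameter and its lower end, at the arm, is about 35 mm below this point. The x axis points along the arm, away from the pivot.
- setpoint (a point): Top of the small black setpoint pointer (a tab 5 mm high) on the housing's top, 88 mm from the lever's pivot axis, just outside the knob's path. Its x axis points away from the pivot; the lever lines up with it when the two x axes are parallel. It may stand at 0.6 to 1.25 rad of lever angle and is held by friction.
- tube_rack: Bystander: white rack of capped tubes, 70 x 180 x 86 mm, origin under its centre.
- glove_box: Bystander: cardboard glove box, 120 x 230 x 65 mm, origin under its centre.
- spray_bottle: Bystander: white capped disinfectant bottle, 60 mm across, 130 mm high, origin under its centre.
There are look-alikes about, which are no part of the job. Leave any orange or pink look-alike of the pot0 alone. Leave any orange look-alike of the pot2 alone.

How it is judged:
By the outcome, as a careful person would: the job done as asked, in the order asked, and still so for the second after the job is handed in, with the robot touching nothing.
Of pot0, pot1, pot2, pot3, pot4 only 3 to 5 are there at a start; the rules pass over those that are not, and their reading is None.
At some moment in a run one of pot0, pot1, pot2, pot3, pot4, carousel may be knocked a few centimetres aside while the robot is not near it.
It also fails if it takes over 210 s, if anything falls off the work surface, if the arm or the gripper's body presses on something with over 40 N, if the wrist force passes 120 N, or if a joint passes its speed limit or range.

## Working session

There is one attempt and no reset: what is moved stays moved. The work goes in short steps, each a Python script; the robot and the scene stay as the last script left them, time stands still between calls to the robot, and variables do not carry over. Pictures are saved under pics/ and viewed, about 12 in all and at most 16, crops included, and the job is handed in when it is done.

```bash
ls; mkdir -p pics; cat > h.py <<'E'
import numpy as np, cv2
from bench import bot, planner, vision, workorder
def save(name, fn):
    f=vision.grab_frame(name); cv2.imwrite('pics/'+fn+'.png', cv2.cvtColor(f['pixels'],cv2.COLOR_RGB2BGR))
    np.savez('pics/'+fn+'.npz', **{k:np.array(f[k]) for k in f}); return f
def load(fn): return dict(np.load('pics/'+fn+'.npz'))
def RT(f): return cv2.Rodrigues(np.array(f['rvec'],float))[0], np.array(f['tvec'],float).ravel()
def pix2w(f,u,v,z):
    R,t=RT(f); d=R.T@np.linalg.inv(np.array(f['intrinsics']))@np.array([u,v,1.]); c=-R.T@t
    return c+d*(z-c[2])/d[2]
def w2pix(f,p):
    return cv2.projectPoints(np.array(p,float).reshape(-1,1,3),np.array(f['rvec'],float),np.array(f['tvec'],float),np.array(f['intrinsics'],float),None)[0].reshape(-1,2)
E
python3 - <<'E'
from h import *
for n in ('top','side'):
    f=save(n,n+'0'); R,t=RT(f); print(n,-R.T@t,f['intrinsics'])
    for uv in ((0,0),(560,0),(560,420),(0,420)): print(pix2w(f,*uv,0))
print(bot.read_t(),bot.read_eef_pos(),bot.read_ee_rot(),bot.hold_point_z)
E
```

```text
pics
top [0.46377488 0.01151622 1.12855017] [[426.04191126   0.         289.02489047]
 [  0.         426.04191126 209.56085914]
 [  0.           0.           1.        ]]
[1.20038575 0.8361254  0.        ]
[ 1.1504536  -0.73769491  0.        ]
[ 0.03645533 -0.64052472  0.        ]
[0.05818927 0.77884067 0.        ]
side [ 0.35996628 -0.73627874  0.57134723] [[379.61127585   0.         288.18195531]
 [  0.         379.61127585 207.10947821]
 [  0.           0.           1.        ]]
[-1.98897644  7.01007358  0.        ]
[6.81872075 4.8508548  0.        ]
[ 0.83461433 -0.56965629  0.        ]
[ 0.04173547 -0.33098601  0.        ]
0.1 [ 0.22016718 -0.61112635  0.22175936] [-7.10162959e-04  9.85088469e-01  1.72047002e-01 -1.82990748e-04] 0.0187
```

View pics/top0.png

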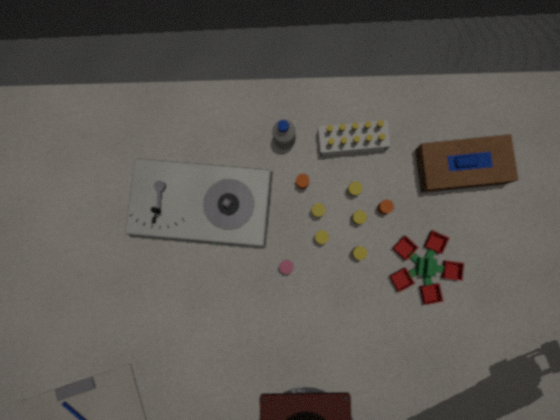

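View pics/side0.png

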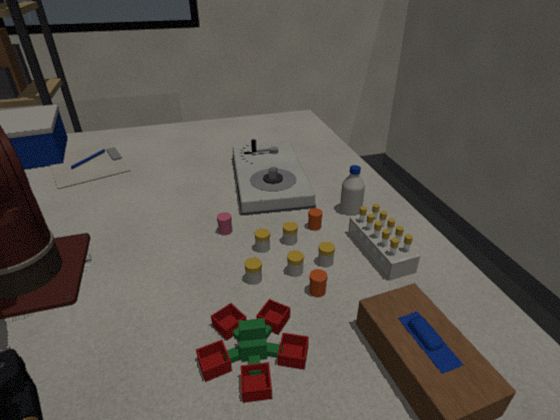

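Top view: five yellow pots near (355,189), (318,211), (359,217), (321,237) and (359,254). Look-alikes are orange at (303,181) and (386,207), and pink at (286,267). The shaft is at about (228,204), the lever pivot at about (160,187), the knob at about (155,210) and the carousel at about (427,267). I'll enlarge the mixer and the carousel.

```bash
python3 - <<'E'
import cv2,numpy as np
i=cv2.imread('pics/top0.png')
a=cv2.resize(i[152:252,120:280],None,fx=5,fy=5,interpolation=cv2.INTER_CUBIC)
a=cv2.convertScaleAbs(a,alpha=1.4,beta=10); cv2.imwrite('pics/cropA.png',a)
b=i[225:310,380:475]; c=i[170:270,300:400]
b=cv2.resize(b,None,fx=4,fy=4,interpolation=cv2.INTER_CUBIC);c=cv2.resize(i[172:266,290:395],None,fx=4,fy=4,interpolation=cv2.INTER_CUBIC)
o=np.zeros((376,800,3),np.uint8);o[:340,:380]=b;o[:376,380:800]=c
cv2.imwrite('pics/cropB.png',cv2.convertScaleAbs(o,alpha=1.5,beta=10))
E
```

```text
(no output)
```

View pics/cropA.png

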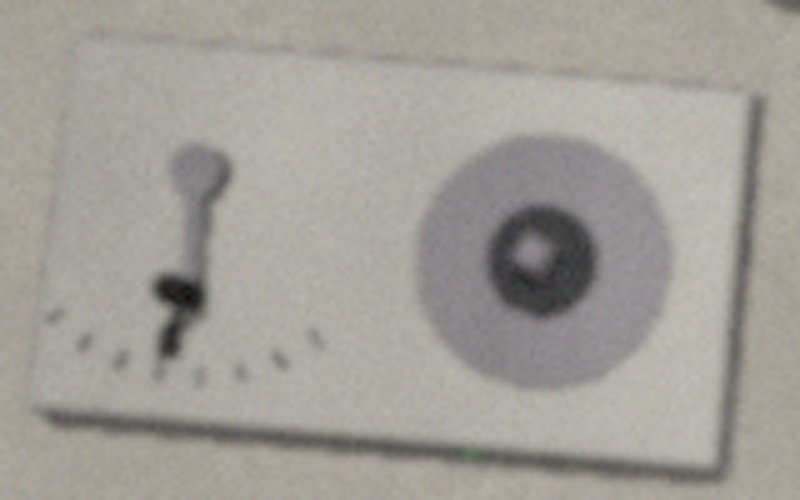

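View pics/cropB.png

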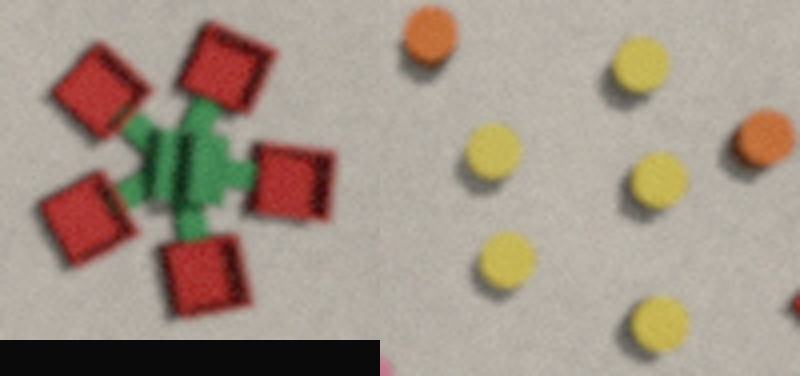

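Crop A shows the lever arm running from the pivot (160,187) to the black knob (155,211), with the pointer just outside it at (154,221). Crop B shows the carousel with its bar roughly vertical in the image and the cup0 arm pointing right, plus five yellow pot lids. Next I'll turn these into coordinates.

```bash
cat >> h.py <<'E'
def blobs(f,lo,hi,amin=30):
    hsv=cv2.cvtColor(np.ascontiguousarray(f['pixels']),cv2.COLOR_RGB2HSV)
    m=cv2.morphologyEx(cv2.inRange(hsv,lo,hi),cv2.MORPH_OPEN,np.ones((3,3)))
    n,l,s,c=cv2.connectedComponentsWithStats(m)
    return [(c[i],s[i,4]) for i in range(1,n) if s[i,4]>=amin]
YEL=((21,110,90),(33,255,255)); RED=((0,150,60),(5,255,255))
def lids(f,z=.046): return [(pix2w(f,*c,z)[:2],a) for c,a in blobs(f,*YEL)]
E
python3 - <<'E'
from h import *
f=load('top0')
for c,a in blobs(f,*YEL): print('yel',c,a,pix2w(f,*c,.046))
hsv=cv2.cvtColor(f['pixels'],cv2.COLOR_RGB2HSV)
for p in ((267,452),(293,430),(248,404),(207,386),(218,359),(267,286)): print(p,hsv[p])
for lo,hi in (((0,150,60),(5,255,255)),((170,150,60),(180,255,255))):
  for c,a in blobs(f,lo,hi): print('red',c,a,pix2w(f,*c,.015))
# mixer corners, from crop (u=120+x/5, v=152+y/5)
g=lambda x,y,z: pix2w(f,120+(x-2)/5,152+(y-2)/5,z)
C=[g(*p,.045) for p in ((78,36),(752,94),(722,470),(38,412))]
for p in C: print('corner',p)
print('mix ang',[np.arctan2(*(b-a)[1::-1]) for a,b in ((C[1],C[0]),(C[2],C[3]))], np.arctan2(*(C[1]-C[2])[1::-1]),np.arctan2(*(C[0]-C[3])[1::-1]), [np.linalg.norm(C[i]-C[i-1]) for i in range(4)])
print('centre',np.mean(C,0))
print('disc',g(543,260,.045),'flange',g(543,260,.053),'shafttop?',g(538,248,.083))
print('pivot',g(200,170,.059),'knobtop',g(178,290,.095),'pointer',g(172,340,.05))
E
```

```text
yel [354.8880597  187.91791045] 134 [ 0.62961498 -0.14307637  0.046     ]
yel [317.89312977 209.73282443] 131 [ 0.57562185 -0.04680122  0.046     ]
yel [359.23484848 216.83333333] 132 [ 0.55504179 -0.15131722  0.046     ]
yel [321.18181818 236.87878788] 132 [ 0.5062657  -0.05315955  0.046     ]
yel [359.56338028 252.73239437] 142 [ 0.46422398 -0.14864218  0.046     ]
(267, 452) [  0 199 104]
(293, 430) [  0 190 106]
(248, 404) [  1 194 109]
(207, 386) [ 12 182 122]
(218, 359) [ 25 153 125]
(267, 286) [172 104 123]
red [434.84158416 242.67326733] 202 [ 0.48599434 -0.34885326  0.015     ]
red [402.7311828  248.19354839] 186 [ 0.47354298 -0.26527303  0.015     ]
red [451.03414634 270.32195122] 205 [ 0.41418865 -0.38625336  0.015     ]
red [400.11061947 279.65044248] 226 [ 0.3931415  -0.25460104  0.015     ]
red [429.23350254 294.38071066] 197 [ 0.35436637 -0.32705696  0.015     ]
corner [0.72009829 0.42480386 0.045     ]
corner [0.68074901 0.0738604  0.045     ]
corner [0.48740619 0.09233339 0.045     ]
corner [0.52458673 0.44215279 0.045     ]
mix ang [np.float64(1.4591383997044372), np.float64(1.4649088949007283)] -0.09525608950932446 -0.08850426014983767 [np.float64(0.19627979337882712), np.float64(0.35314257386703657), np.float64(0.19422331850363414), np.float64(0.3517897164796536)]
centre [0.60321006 0.25828761 0.045     ]
disc [0.59686417 0.18268824 0.045     ] flange [0.59588155 0.18142445 0.053     ] shafttop? [0.59824644 0.17913112 0.083     ]
pivot [0.64551074 0.35566591 0.059     ] knobtop [0.58009294 0.35430117 0.095     ] pointer [0.5595463 0.3720077 0.05     ]
```

```bash
cat >> h.py <<'E'
def down(yaw): return [0.,float(np.cos(yaw/2)),float(np.sin(yaw/2)),0.]
def wcam(fn=None):
    f=save('wrist',fn) if fn else vision.grab_frame('wrist'); return f
E
python3 - <<'E'
from h import *
bot.move_ptp([.595,.27,.33],down(0))
f=save('wrist','w1'); R,t=RT(f); print(-R.T@t, R.T[:,2], bot.read_eef_pos(), bot.read_ee_rot(), bot.read_t())
for uv in ((0,0),(560,0),(560,420),(0,420)): print(pix2w(f,*uv,.05))
E
```

```text
[0.66632026 0.27010135 0.49317667] [-0.25916925 -0.00144832 -0.96583084] [0.59538768 0.26928726 0.32984163] [ 1.32259136e-04  9.99999838e-01 -5.50043177e-04 -5.60388029e-05] 3.5167
[0.82342832 0.62582118 0.05      ]
[ 0.82315382 -0.09249052  0.05      ]
[ 0.13420541 -0.25848468  0.05      ]
[0.13748601 0.79021753 0.05      ]
```

View pics/w1.png

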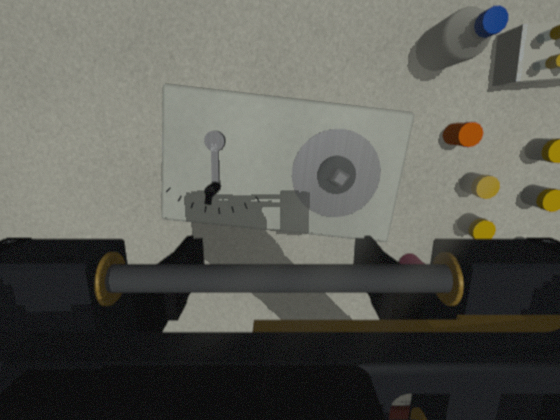

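The wrist view shows the lever pivot at (215,141), the knob around (212,188) and the pointer close by, and the shaft's square top at (341,178). I'll take a closer, less obstructed view.

```bash
python3 - <<'E'
from h import *
bot.move_ptp([.505,.27,.24],down(0))
f=save('wrist','w2')
i=cv2.imread('pics/w2.png')
for n,p in (('shaft',[.597,.18,.083]),('piv',[.644,.356,.059]),('knob',[.58,.354,.095]),('ptr',[.5595,.372,.05])): print(n,w2pix(f,p))
u,v=w2pix(f,[.597,.18,.083])[0].astype(int); print(u,v)
a=i[v-50:v+50,u-50:u+50]; 
k,l=w2pix(f,[.59,.36,.07])[0].astype(int); print(k,l)
b=i[l-60:l+60,k-60:k+60]
o=np.zeros((400,800,3),np.uint8);o[:,:400]=cv2.resize(a,(400,400),interpolation=cv2.INTER_CUBIC);o[:,400:]=cv2.resize(b,(400,400),interpolation=cv2.INTER_CUBIC)
cv2.imwrite('pics/cropC.png',cv2.convertScaleAbs(o,alpha=1.3,beta=0))
E
```

```text
shaft [[367.3246721  105.58123206]]
piv [[195.69764819  59.82539707]]
knob [[192.76240056 123.02851766]]
ptr [[189.04735123 142.13024207]]
367 105
192 113
```

View pics/cropC.png

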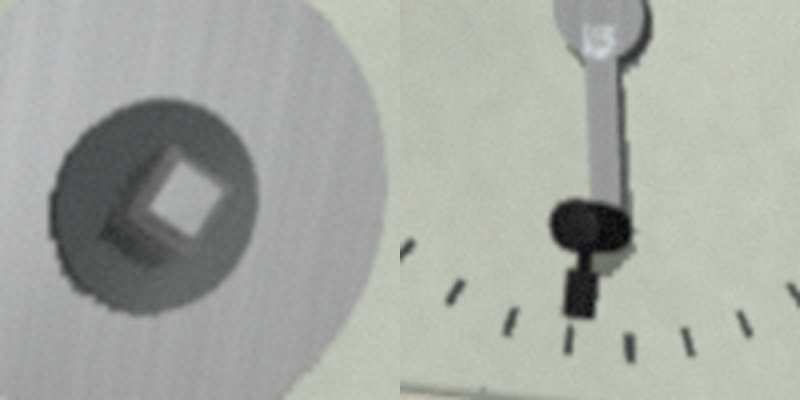

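Left crop: the shaft's top is a bright square with corners near (180,160), (222,192), (186,238) and (147,200). Right crop: the pointer tab runs from about (586,262) to (580,318), the knob top is near (575,225) and the pivot cap near (600,15). I'll fit these numerically.

```bash
python3 - <<'E'
from h import *
f=load('w2'); im=f['pixels']; 
# rectify at given plane: 0.25mm/px
def rect(z,cx,cy,h,s=.00025):
    n=int(2*h/s); 
    world=[[cx+h,cy+h,z],[cx+h,cy-h,z],[cx-h,cy-h,z],[cx-h,cy+h,z]]
    M=cv2.getPerspectiveTransform(np.float32([[0,0],[n,0],[n,n],[0,n]]),w2pix(f,world).astype(np.float32))
    return cv2.warpPerspective(im,M,(n,n),flags=cv2.WARP_INVERSE_MAP|cv2.INTER_CUBIC),s
cx,cy,h=.597,.18,.03
r,s=rect(.083,cx,cy,h); g=cv2.cvtColor(r,cv2.COLOR_RGB2GRAY)
for th in (110,125,140):
    n,l,st,c=cv2.connectedComponentsWithStats((g>th).astype(np.uint8))
    for i in range(1,n):
        w=cv2.minAreaRect(np.argwhere(l==i)[:,::-1].astype(np.float32))
        if 8<w[1][0]*s*1000<22 and 8<w[1][1]*s*1000<22: print(th,'xy',cx+h-w[0][1]*s,cy+h-w[0][0]*s,'size',np.array(w[1])*s,'imgang',w[2],'worldyaw mod90',(-w[2])%90)
u=lambda x,y:(132+(x-402)/3.3333,53+(y-2)/3.3333)
P=pix2w(f,*u(586,262),.05),pix2w(f,*u(580,318),.048),pix2w(f,*u(583,292),.05)
print('ptr',P); piv=pix2w(f,*u(599,10),.062); print('piv',piv)
k=pix2w(f,*u(575,224),.095); print('knob',k)
# flange & disc ellipse centres
T=[(410,247),(456,293),(510,322),(569,340),(629,348),(688,342),(744,324)]
for t in T:
    q=pix2w(f,*u(*t),.045); d=q-piv; print('tick',q,np.arctan2(d[1],d[0])%6.283,np.hypot(*d[:2]))
w=np.array([pix2w(f,*u(*t),.045) for t in T]); A=np.c_[2*w[:,:2],np.ones(len(w))]; print('circle',np.linalg.lstsq(A,(w[:,:2]**2).sum(1),rcond=None)[0][:2])
cv2.imwrite('pics/r.png',cv2.resize(g,None,fx=2,fy=2))
E
```

```text
110 xy 0.59820654296875 0.18425750923156736 size [0.01359378 0.01354464] imgang 31.607501983642578 worldyaw mod90 58.39249801635742
125 xy 0.5982183151245117 0.18444780921936035 size [0.01218072 0.01230283] imgang 31.26373291015625 worldyaw mod90 58.73626708984375
ptr (array([0.57185496, 0.3731432 , 0.05      ]), array([0.55298951, 0.37728636, 0.048     ]), array([0.56188344, 0.37495487, 0.05      ]))
piv [0.64758877 0.35969655 0.062     ]
knob [0.58324282 0.36244989 0.095     ]
tick [0.57682937 0.434677   0.045     ] 2.3272396786697924 0.10309684619497006
tick [0.56137157 0.4206037  0.045     ] 2.526558621136913 0.10556081560685562
tick [0.55143425 0.40280989 0.045     ] 2.720090391287052 0.10537766477220341
tick [0.54518484 0.38266776 0.045     ] 2.9209259326295918 0.10494875522256439
tick [0.54237921 0.36174597 0.045     ] 3.122115750677458 0.10522952042810889
tick [0.54445647 0.34083054 0.045     ] 3.3223370541574746 0.10484368583338223
tick [0.55068453 0.32087041 0.045     ] 3.522486920920804 0.10439301654770801
circle [0.63922416 0.36115434]
```

```bash
cat >> h.py <<'E'
def rect(f,z,cx,cy,h,s=.00025):
    n=int(2*h/s)
    world=[[cx+h,cy+h,z],[cx+h,cy-h,z],[cx-h,cy-h,z],[cx-h,cy+h,z]]
    M=cv2.getPerspectiveTransform(np.float32([[0,0],[n,0],[n,n],[0,n]]),w2pix(f,world).astype(np.float32))
    return cv2.warpPerspective(f['pixels'],M,(n,n),flags=cv2.WARP_INVERSE_MAP|cv2.INTER_CUBIC)
def shaft(f,cx=.597,cy=.181,h=.03,s=.00025):
    g=cv2.cvtColor(rect(f,.083,cx,cy,h,s),cv2.COLOR_RGB2GRAY); out=[]
    for th in range(90,180,8):
        n,l,st,c=cv2.connectedComponentsWithStats((g>th).astype(np.uint8))
        for i in range(1,n):
            w=cv2.minAreaRect(np.argwhere(l==i)[:,::-1].astype(np.float32)); d=np.array(w[1])*s*1000
            if 11<d.min() and d.max()<15.5: out.append((th,round(cx+h-w[0][1]*s,4),round(cy+h-w[0][0]*s,4),d.round(1),round((-w[2])%90,1)))
    return out
E
python3 - <<'E'
from h import *
S=np.array([.597,.181])
for deg in (90,45,-45,-90):
    y=np.radians(deg); p=S-.085*np.array([np.cos(y),np.sin(y)])
    try: bot.move_ptp([*p,.24],down(y))
    except bot.Unreachable as e: print(deg,'unreach'); continue
    f=save('wrist','s%d'%deg)
    print(deg,bot.read_eef_pos().round(4) if hasattr(bot.read_eef_pos(),'round') else bot.read_eef_pos()); [print('  ',*o) for o in shaft(f)]
    print(bot.read_joints())
print(bot.read_t())
E
```

```text
90 [0.597  0.0967 0.2402]
   98 0.598 0.1848 [14.8 15. ] 58.0
   106 0.5981 0.1848 [14.3 14.2] 59.3
   114 0.598 0.1848 [13.8 13.7] 59.5
   122 0.598 0.1847 [13.3 13.1] 59.7
   130 0.598 0.1848 [12.6 12.6] 59.0
   138 0.598 0.1846 [11.6 11.9] 58.2
[ 0.68617862  0.52719868 -1.28161651  1.51054602  0.50541449  1.4791425
 -0.60344568]
45 [0.5373 0.1206 0.2401]
   90 0.5984 0.1847 [15.  15.3] 59.0
   98 0.5982 0.1847 [14.3 14.5] 59.0
   106 0.5982 0.1848 [13.7 13.8] 59.0
   114 0.5981 0.1848 [13.1 13.3] 58.7
   122 0.5981 0.1849 [12.6 12.7] 58.4
   130 0.5981 0.1848 [11.9 12. ] 58.4
[ 0.69968063  0.32380077 -1.20337304  1.64052368  0.30687286  1.38954851
 -1.32567696]
-45 [0.5369 0.2408 0.2397]
   90 0.5983 0.1845 [15. 15.] 59.3
   98 0.5982 0.1846 [14.3 14.4] 59.3
   106 0.5982 0.1846 [13.7 13.7] 58.4
   114 0.5981 0.1846 [13.2 13.2] 58.4
   122 0.5981 0.1846 [12.6 12.5] 58.4
   130 0.5979 0.1847 [11.8 11.8] 57.5
[-1.31947188  0.29569033  1.01478197  1.63291486 -0.2558845   1.35678883
 -2.62551617]
-90 [0.5969 0.2661 0.2399]
   98 0.5981 0.1845 [14.5 14.5] 59.0
   106 0.5981 0.1846 [13.9 13.9] 58.6
   114 0.598 0.1846 [13.3 13.3] 58.6
   122 0.598 0.1846 [12.7 12.8] 58.5
   130 0.598 0.1845 [12.  12.1] 58.5
[ 0.25436058  0.55218481 -1.09666658  1.38734307  0.48723802  1.49071176
  2.32516012]
13.15
```

Four wrist views at different yaws agree on the shaft: (0.598, 0.1847), yaw 58.7° mod 90. The top camera is about 5 mm off there, so I'll use the wrist camera for anything precise. Now I'll push the lever to its stop.

```bash
cat >> h.py <<'E'
PIV=np.array([.6470,.3602]); SH=np.array([.5981,.1847])
def lev(phi,off,z,sgn):  # tool pose touching the knob from behind; sgn=-1: pushes clockwise (angle falls)
    tan=sgn*np.array([-np.sin(phi),np.cos(phi)])
    p=PIV+.065*np.array([np.cos(phi),np.sin(phi)])-off*tan
    return [*p,z], down(phi-np.pi/2)
E
python3 - <<'E'
from h import *
bot.close(); print(bot.read_finger_gap())
p,q=lev(3.107,.045,.16,-1); bot.move_ptp(p,q)
p[2]=.066; print('down',bot.move_l(p,guard=8))
hit=False
for phi in np.arange(3.107,2.2,-.1):
    p,q=lev(phi,.0175,.066,-1)
    hit=bot.move_l(p,frame=q,rate=.06,guard=5)
    print(round(phi,3),hit,bot.read_contact_force().round(1),bot.read_eef_pos().round(4))
    if hit: break
print(bot.read_t())
E
```

```text
0.00046980937839542737
down False
3.107 False [-0.9 -0.6 -0.2] [0.5814 0.345  0.0659]
3.007 False [ 0.8 -0.4 -0.4] [0.5802 0.3513 0.0659]
2.907 False [-0.5 -0.3 -0.7] [0.5797 0.3581 0.0659]
2.807 False [ 0.5 -0.1 -0.4] [0.5799 0.3648 0.0659]
2.707 False [ 0.3 -0.1 -0.8] [0.5808 0.3715 0.0659]
2.607 False [-0.1 -0.7 -1.1] [0.5823 0.378  0.066 ]
2.507 False [0.3 0.2 0.1] [0.5844 0.3844 0.0659]
2.407 False [ 0.7 -0.6  0.2] [0.5871 0.3905 0.066 ]
2.307 True [-1.5 -2.3  1.8] [0.5897 0.3949 0.0655]
20.2917
```

```bash
python3 - <<'E'
from h import *
p,q=lev(2.25,.0175,.066,-1)
print(bot.move_l(p,frame=q,rate=.04,guard=8),bot.read_contact_force().round(1),bot.read_eef_pos())
e=bot.read_eef_pos(); yaw=2*np.arctan2(bot.read_ee_rot()[2],bot.read_ee_rot()[1]); print('yaw',yaw)
bot.move_l([e[0]-.02*np.cos(yaw),e[1]-.02*np.sin(yaw),.066]); e=bot.read_eef_pos()
bot.move_l([e[0],e[1],.17]); bot.open_gripper()
bot.move_ptp([.525,.36,.24],down(0)); f=save('wrist','l1')
u,v=w2pix(f,[.60,.37,.06])[0].astype(int); print(u,v,w2pix(f,[*PIV,.06]))
i=cv2.imread('pics/l1.png')[max(v-90,0):v+90,u-120:u+120]; print(max(v-90,0),u-120,i.shape)
cv2.imwrite('pics/cropD.png',cv2.resize(i,None,fx=3.3333,fy=3.3333,interpolation=cv2.INTER_CUBIC))
print(bot.read_t())
E
```

```text
True [-2.2 -1.6  3.1] [0.58924037 0.3952672  0.0648414 ]
yaw 0.67743790079403
270 122 [[279.24111486  76.27694602]]
32 150 (180, 240, 3)
24.0083
```

View pics/cropD.png

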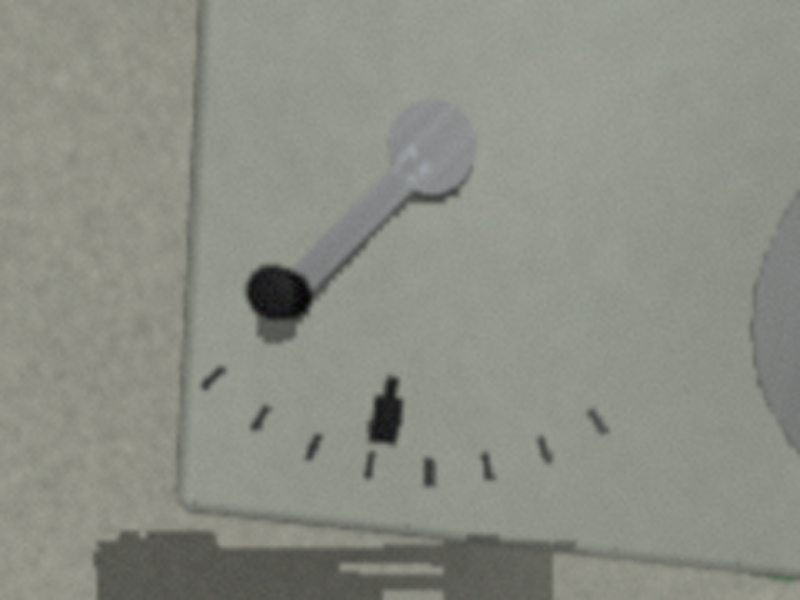

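The lever arm points at the first tick, so it is against its stop. The pointer tab is clear, from (392,378) to (383,442), just counter-clockwise of tick 3. I'll fit the tick circle for the pivot and the setpoint angle.

```bash
python3 - <<'E'
from h import *
from scipy.optimize import least_squares
f=load('l1'); u=lambda x,y:(150+(x+.5)/3.3333-.5,32+(y+.5)/3.3333-.5)
W=lambda x,y,z:pix2w(f,*u(x,y),z)[:2]
T=np.array([W(*t,.0455) for t in [(213,378),(261,418),(314,447),(369,465),(429,472),(488,467),(545,449),(598,421)]])
k=np.arange(8)*.2
s=least_squares(lambda p:np.r_[T[:,0]-p[0]-p[2]*np.cos(p[3]+k),T[:,1]-p[1]-p[2]*np.sin(p[3]+k)],[*PIV,.105,2.33])
print('fit',s.x,'res',np.abs(s.fun).max()); P=s.x[:2]
print('hub',W(432,146,.062))
ang=lambda p:np.arctan2(*(p-P)[::-1])-s.x[3]
for n,a in (('tip',(392,378,.048)),('mid',(386,420,.05)),('end',(383,442,.05)),('mid_lo',(386,420,.047))): p=W(*a); print(n,p,np.hypot(*(p-P)),ang(p))
kn=W(276,290,.095); print('knob',kn,np.hypot(*(kn-P)),ang(kn))
E
```

```text
fit [0.64765122 0.36008673 0.10529471 2.33369329] res 0.00045801048099524885
hub [0.6475033  0.36019796]
tip [0.57523506 0.37377342] 0.0736982067704961 0.6211022169442146
mid [0.56102363 0.37589465] 0.08805810253873338 0.6274038681007159
end [0.55339566 0.37701157] 0.09576304619017874 0.630229366361533
mid_lo [0.56072818 0.37601888] 0.0883710828077944 0.626621179484113
knob [0.60322213 0.40598861] 0.06388214005855095 0.006198246579817823
```

```bash
sed -i 's/PIV=.*/PIV=np.array([.6476,.3601]); SH=np.array([.5981,.1847]); STOP=2.3337; SETP=.627/' h.py; sed -i 's/^PIV=\(.*\); SH=np.array(\[.5981,.1847\]); STOP=2.3337; SETP=.627; SH.*/PIV=\1/' h.py; grep -n PIV= h.py
python3 - <<'E'
from h import *
bot.move_ptp([.455,-.10,.33],down(0)); f=save('wrist','p1')
for xy,a in lids(f): print('lid',xy.round(4),a)
C=np.array([.424,-.316]); y=np.arctan2(C[1],C[0]); p=C-.085*np.array([np.cos(y),np.sin(y)])
try: bot.move_ptp([*p,.26],down(y))
except bot.Unreachable: print('unr')
f=save('wrist','c1'); print(bot.read_eef_pos())
for xy,a in lids(f): print('lid',xy.round(4),a)
for c,a in blobs(f,(0,120,40),(6,255,255),100): print('red',c,a,pix2w(f,*c,.02))
r=rect(f,.068,*C,.05,.0002); 
r2=rect(f,.028,*C,.11,.00044); cv2.imwrite('pics/cropE.png',cv2.cvtColor(cv2.convertScaleAbs(np.hstack([r[:,50:450],r2[:,50:450]]),alpha=1.6),cv2.COLOR_RGB2BGR))
print(r.shape,r2.shape,bot.read_t())
E
```

```text
36:PIV=np.array([.6476,.3601]); SH=np.array([.5981,.1847]); STOP=2.3337; SETP=.627
lid [ 0.6319 -0.1413] 613
lid [ 0.5777 -0.0455] 558
lid [ 0.5573 -0.1498] 531
lid [ 0.5087 -0.0523] 487
lid [ 0.467  -0.1466] 448
lid [0.2862 0.1969] 50
lid [ 0.2523 -0.399 ] 36
[ 0.35737767 -0.26377061  0.26058587]
lid [ 0.6323 -0.1415] 839
lid [ 0.5574 -0.1503] 750
lid [ 0.5782 -0.0454] 679
lid [ 0.4663 -0.1481] 636
lid [ 0.5088 -0.0525] 614
red [270.55367995  52.59554355] 1481 [ 0.49013269 -0.34969875  0.02      ]
red [328.66769468  85.93446415] 1297 [ 0.41661381 -0.38535906  0.02      ]
red [227.67679325 104.02531646] 1185 [ 0.47495294 -0.27036873  0.02      ]
red [315.95144725 149.9318394 ] 1071 [ 0.36122592 -0.32778648  0.02      ]
red [257.23992838 161.17457475] 1117 [ 0.39551463 -0.2566412   0.02      ]
(500, 500, 3) (500, 500, 3) 26.675
```

View pics/cropE.png

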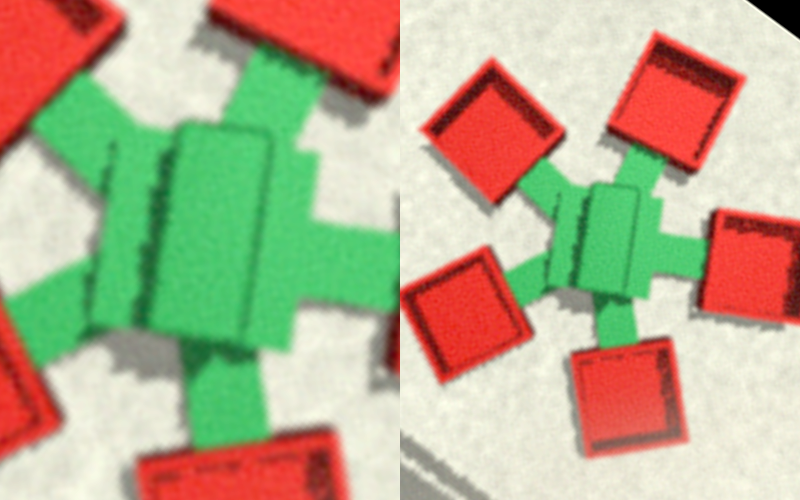

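The rectified view shows the bar's top corners at (182,122), (272,130), (243,342) and (152,330). That puts the carousel at (0.4275, -0.3185) with yaw 172°, and four cup centres agree to about 1 mm. Next I'll grasp it and fit it.

```bash
python3 - <<'E'
from h import *
C=np.array([.4275,-.3185]); r=np.radians
for y0 in (-8,172):
    for d in (-23.3,66.7):
        print(y0,d,[None if (j:=planner.ik([*p,z],down(r(a)))) is None else np.round(j,2) for p,z,a in ((C,.15,y0),(C,.043,y0),(SH,.2,y0+d),(SH,.096,y0+d))])
E
```

```text
-8 -23.3 [array([-0.55,  0.4 ,  1.36,  1.89, -0.42,  1.2 , -0.76]), array([-0.31,  0.45,  1.06,  1.98, -0.47,  0.98, -0.73]), array([-0.68,  0.31,  0.39,  1.57, -0.12,  1.28, -2.39]), array([-0.71,  0.4 ,  0.43,  1.69, -0.18,  1.09, -2.34])]
-8 66.7 [array([-0.55,  0.4 ,  1.36,  1.89, -0.42,  1.2 , -0.76]), array([-0.31,  0.45,  1.06,  1.98, -0.47,  0.98, -0.73]), array([-0.96,  0.36,  0.76,  1.59, -0.26,  1.3 , -0.71]), array([-0.98,  0.48,  0.79,  1.7 , -0.37,  1.12, -0.62])]
172 -23.3 [array([ 1.5 ,  0.32, -1.09,  1.8 ,  0.31,  1.2 ,  1.74]), array([ 1.46,  0.5 , -1.09,  1.9 ,  0.52,  1.05,  1.58]), array([ 0.42,  0.52, -1.1 ,  1.52,  0.46,  1.39,  0.32]), array([ 0.42,  0.63, -1.1 ,  1.63,  0.59,  1.25,  0.23])]
172 66.7 [array([ 1.5 ,  0.32, -1.09,  1.8 ,  0.31,  1.2 ,  1.74]), array([ 1.46,  0.5 , -1.09,  1.9 ,  0.52,  1.05,  1.58]), array([ 0.42,  0.52, -1.1 ,  1.52,  0.46,  1.39,  1.89]), array([ 0.42,  0.63, -1.1 ,  1.63,  0.59,  1.25,  1.81])]
```

```bash
python3 - <<'E'
from h import *
C=np.array([.4275,-.3185]); r=np.radians
bot.move_ptp([*C,.16],down(r(172)))
print('dn',bot.move_l([*C,.043],guard=10),bot.read_eef_pos().round(4))
bot.close(); print('gap',bot.read_finger_gap())
bot.move_l([*C,.25]); print('F',bot.read_contact_force().round(1),bot.read_finger_gap(),bot.read_t())
bot.move_ptp([*SH,.19],down(r(148.7))); print(bot.read_eef_pos().round(4))
hit=bot.move_l([*SH,.097],rate=.06,guard=14)
print(hit,bot.read_eef_pos().round(4),bot.read_contact_force().round(1),bot.read_moment().round(2),bot.read_t())
E
```

```text
dn False [ 0.4281 -0.3187  0.0438]
gap 0.019650260788157854
F [ 0.7  0.2 -5.2] 0.02001293553974252 33.2667
[0.5987 0.1832 0.1899]
False [0.5983 0.1848 0.0974] [ 0.2 -0.2 -5.8] [ 0.02 -0.13  0.03] 36.9
```

```bash
python3 - <<'E'
from h import *
hit=bot.move_l([*SH,.090],rate=.03,guard=12)
print(hit,bot.read_eef_pos().round(4),bot.read_contact_force().round(1),bot.read_finger_gap())
bot.open_gripper(); bot.move_l([*SH,.22])
y=np.radians(58.7)
p=SH-.085*np.array([1,0]); bot.move_ptp([*p,.28],down(0)); f=save('wrist','c2')
for c,a in blobs(f,(0,120,40),(6,255,255),100): print('red',c,a,pix2w(f,*c,.07))
C=SH; z0=.053
r1=rect(f,z0+.068,*C,.05,.0002); r2=rect(f,z0+.028,*C,.11,.00044)
cv2.imwrite('pics/cropF.png',cv2.cvtColor(cv2.convertScaleAbs(np.hstack([r1[:,50:450],r2[:,50:450]]),alpha=1.6),cv2.COLOR_RGB2BGR)); print(bot.read_t())
E
```

```text
True [0.5988 0.185  0.0957] [-1.9 -2.3  7. ] 0.019375376712086452
red [253.88209121  52.77474972] 1798 [0.66411218 0.21282052 0.07      ]
red [324.61647896  71.33669235] 1687 [0.64494381 0.13251407 0.07      ]
red [219.03616042 117.93228139] 1521 [0.59384423 0.25549395 0.07      ]
red [324.90430622 143.92264753] 1254 [0.56380156 0.12886674 0.07      ]
red [264.70160116 171.48835517] 1374 [0.53026787 0.20211148 0.07      ]
red [399.42807018 409.75789474] 285 [ 0.15741331 -0.00409007  0.07      ]
41.4667
```

View pics/cropF.png

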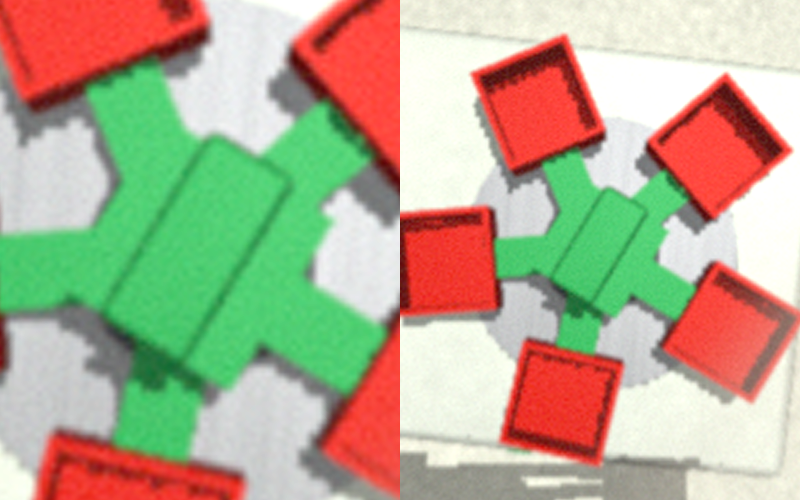

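The carousel is seated: the tool stopped at 95.7 mm where 96 was expected. It is centred to about 0.5 mm, with the bar near -31.5°. Now the pots, starting with one.

```bash
cat >> h.py <<'E'
YC=148.5; OBST=[(.645,-.008),(.577,-.215),(.430,.035)]
def dirv(y): return np.array([np.cos(y),np.sin(y)])
def pickyaw(p,others):
    best=None
    for y in np.radians(np.arange(-180,180,10)):
        t=np.array([-np.sin(y),np.cos(y)]); n=dirv(y); m=9
        for o in others:
            d=np.array(o)-p; a=abs(d@t); b=abs(d@n)
            m=min(m,np.hypot(max(a-60,0) if a>1 else max(a-.06,0),max(b-.012,0)))
        if m<.026: continue
        js=[planner.ik([*q,z],down(y)) for q,z in ((p-.085*n,.2),(p,.029),(p,.16))]
        if any(j is None for j in js): continue
        c=max(np.abs(np.array(js[0])-bot.read_joints()))
        if best is None or c<best[0]: best=(c,y)
    return best[1]
def survey():
    bot.move_ptp([.455,-.10,.33],down(0)); f=wcam()
    return [p for p,a in lids(f) if .4<p[0]<.75 and -.3<p[1]<.08 and a>250]
def fetch(p,others,k):
    y=pickyaw(p,[*others,*OBST]); n=dirv(y)
    bot.move_ptp([*(p-.085*n),.2],down(y)); q=min((l[0] for l in lids(wcam())),key=lambda l:np.hypot(*(l-p)))
    print('pot',p.round(4),'refined',q.round(4),'yaw',round(np.degrees(y)))
    if np.hypot(*(q-p))>.012: raise SystemExit('pot moved?')
    bot.move_l([*q,.10]); 
    if bot.move_l([*q,.029],guard=8): raise SystemExit('hit on pick')
    bot.close(); bot.move_l([*q,.20],rate=.25); print('gap',bot.read_finger_gap())
    a=np.radians(YC+90+72*k); c=SH+.07*dirv(a)
    ys=[w for w in (a,a+np.pi) if planner.ik([*c,.085],down(w)) is not None and planner.ik([*c,.17],down(w)) is not None]
    w=min(ys,key=lambda w:max(np.abs(np.array(planner.ik([*c,.17],down(w)))-bot.read_joints())))
    bot.move_ptp([*c,.17],down(w)); hit=bot.move_l([*c,.084],rate=.07,guard=7)
    e=bot.read_eef_pos(); print('cup',k,c.round(4),'hit',hit,e.round(4),bot.read_contact_force().round(1))
    if e[2]>.0885: raise SystemExit('not down')
    bot.open_gripper(); bot.move_l([*c,.18],rate=.25); print('t',bot.read_t())
E
python3 - <<'E'
from h import *
L=survey(); print(np.round(L,4))
i=int(np.argmin([p[0] for p in L])); p=L.pop(i); fetch(p,L,1)
E
```

```text
[[ 0.632  -0.1412]
 [ 0.5779 -0.0453]
 [ 0.5573 -0.1498]
 [ 0.5087 -0.0521]
 [ 0.4669 -0.1469]]
pot [ 0.4669 -0.1469] refined [ 0.4663 -0.1472] yaw 0
gap 0.035103805226319715
cup 1 [0.6436 0.1315] hit False [0.6438 0.1316 0.0847] [-1.3  0.   3.4]
t 51.4667
```

```bash
python3 - <<'E'
from h import *
for k in (2,0,3,4):
    L=survey()
    if not L: print('none left'); break
    i=int(np.argmin([p[0] for p in L])); p=L.pop(i); fetch(p,L,k)
print(np.round(survey(),3))
bot.move_ptp([*(SH-[.085,0]),.28],down(0)); f=save('wrist','c3')
i=cv2.imread('pics/c3.png')[0:240,130:450]; cv2.imwrite('pics/cropG.png',cv2.resize(i,None,fx=2.4,fy=2.4,interpolation=cv2.INTER_CUBIC))
for xy,a in lids(f,.102): print('lid',xy.round(4),a,((xy-SH)).round(4))
save('side','side1'); print(bot.read_t())
E
```

```text
pot [ 0.5087 -0.0523] refined [ 0.5087 -0.0517] yaw 10
gap 0.035079517626492744
cup 2 [0.6628 0.2115] hit False [0.6629 0.2115 0.0846] [-1.5 -0.1  1.8]
t 61.0
pot [ 0.5402 -0.0501] refined [ 0.5404 -0.0495] yaw 0
gap 0.03522142172915207
cup 0 [0.5615 0.125 ] hit True [0.5611 0.1247 0.0843] [-1.9 -1.1  4.6]
t 70.2917
pot [ 0.5573 -0.1499] refined [ 0.5574 -0.15  ] yaw -20
gap 0.03512328509638356
cup 3 [0.5926 0.2545] hit False [0.593  0.2546 0.0847] [-1.2 -0.7  3.1]
t 79.9917
pot [ 0.6319 -0.1413] refined [ 0.632  -0.1411] yaw -10
gap 0.03495842058029193
cup 4 [0.53  0.201] hit True [0.5295 0.2011 0.0841] [-3.3  0.3  6.9]
t 89.8833
[]
lid [0.6626 0.2107] 1057 [0.0645 0.026 ]
lid [0.6431 0.132 ] 1009 [ 0.045  -0.0527]
lid [0.5935 0.2545] 902 [-0.0046  0.0698]
lid [0.561  0.1259] 828 [-0.0371 -0.0588]
lid [0.5306 0.2009] 775 [-0.0675  0.0162]
lid [ 0.3987 -0.0441] 37 [-0.1994 -0.2288]
92.4667
```

View pics/cropG.png

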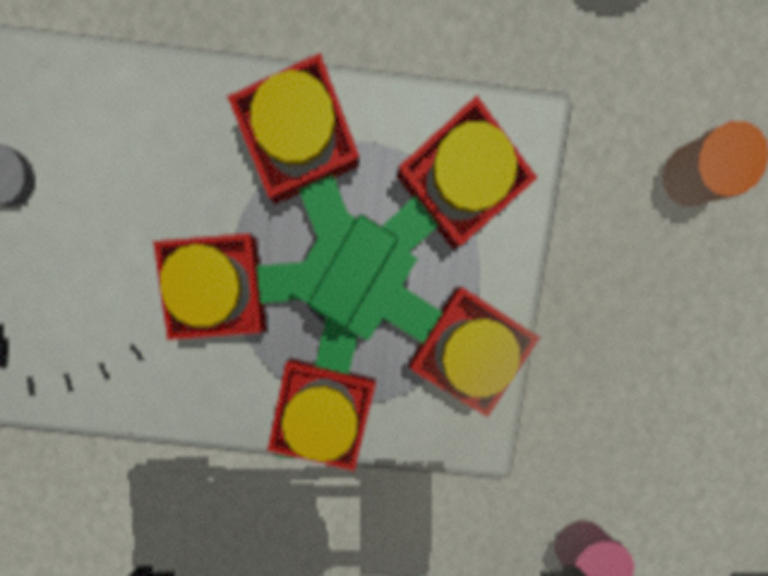

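All five lids show upright, one in each cup, at the expected cup centres. One pot had been knocked during the run, and the re-survey caught it. Now I'll swing the lever, stopping slightly short.

```bash
cat >> h.py <<'E'
def look(fn):
    bot.move_ptp([.525,.36,.24],down(0)); f=save('wrist',fn)
    g=cv2.cvtColor(rect(f,.095,*PIV,.09),cv2.COLOR_RGB2GRAY); m=cv2.erode((g<45).astype(np.uint8),np.ones((25,25)))
    n,l,s,c=cv2.connectedComponentsWithStats(m)
    for i in range(1,n):
        d=np.array([.09-c[i][1]*.00025,.09-c[i][0]*.00025]); print('dark',d.round(4),np.hypot(*d).round(4),'lever',round(np.arctan2(d[1],d[0])%6.2832-STOP,4),s[i,4])
    u,v=w2pix(f,[.60,.37,.06])[0].astype(int)
    i=cv2.imread('pics/%s.png'%fn)[32:212,150:390]; cv2.imwrite('pics/%s_c.png'%fn,cv2.resize(i,None,fx=3.3333,fy=3.3333,interpolation=cv2.INTER_CUBIC))
E
python3 - <<'E'
from h import *
look('l1b'); bot.close()
p,q=lev(STOP,.042,.16,1); bot.move_ptp(p,q)
p[2]=.066; print('down',bot.move_l(p,guard=8))
for phi in np.linspace(0,SETP-.01,8):
    p,q=lev(STOP+phi,.0177,.066,1); h=bot.move_l(p,frame=q,rate=.06,guard=6)
    if h: print('hit',phi); break
print(bot.read_eef_pos(),bot.read_contact_force().round(1))
p,q=lev(STOP+phi,.042,.066,1); bot.move_l(p); bot.move_l([*p[:2],.17]); look('l2'); print(bot.read_t())
E
```

```text
dark [0.0758 0.0003] 0.0758 lever -2.3297 82408
dark [-0.0462  0.0455] 0.0648 lever 0.0301 575
down False
[0.58731355 0.38979294 0.06600529] [-0.7 -0.1 -0.3]
dark [0.0753 0.0003] 0.0753 lever -2.3295 85323
dark [-0.0639  0.0152] 0.0657 lever 0.5747 17
dark [-0.0661  0.0131] 0.0674 lever 0.6128 47
101.0417
```

View pics/l2_c.png

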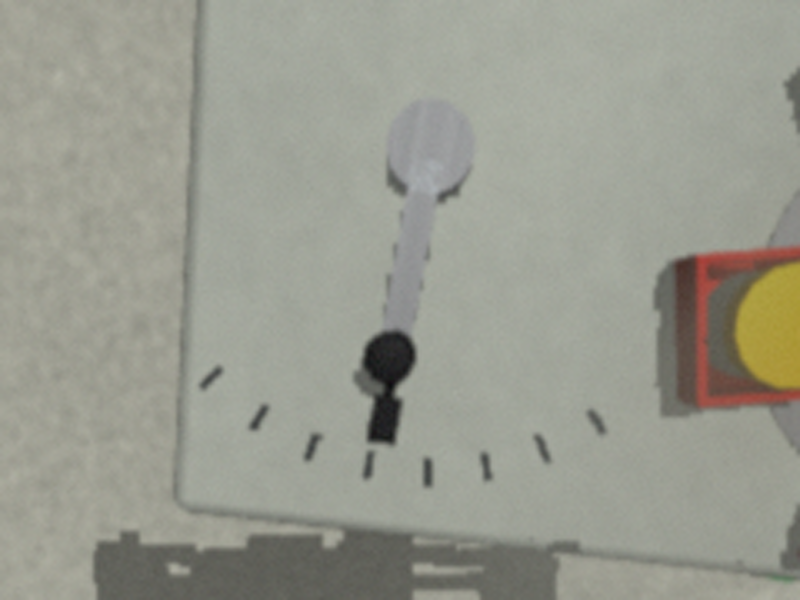

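The lever now points at the pointer: knob top at (389,355), arm centreline from (423,200) to (399,322), pointer centre at (384,420). Measuring the residual angle.

```bash
python3 - <<'E'
from h import *
f=load('l2'); W=lambda x,y,z:pix2w(f,150+(x+.5)/3.3333-.5,32+(y+.5)/3.3333-.5,z)[:2]
ang=lambda d:round(np.arctan2(d[1],d[0])%6.2832-STOP,4)
print('knob',ang(W(389,355,.095)-PIV),np.hypot(*(W(389,355,.095)-PIV)))
print('ptr',ang(W(384,420,.05)-PIV),np.hypot(*(W(384,420,.05)-PIV)),'hub',W(431,146,.062))
# arm centreline at z=.062: grey arm edges found per row of a rectified view
g=cv2.cvtColor(rect(f,.06,*PIV,.09),cv2.COLOR_RGB2HSV).astype(int)
rgb=rect(f,.06,*PIV,.09).astype(int); m=((rgb[...,1]-rgb[...,2]/2-rgb[...,0]/2)<-1)
pts=[]
for r in range(360+80,360+190):
    c=np.where(m[r,300-60:360+40])[0]+240
    if 15<len(c)<60: pts.append((r,np.median(c),len(c)))
P=np.array(pts); print(len(P),P[::15] if len(P) else '')
d=np.c_[.09-P[:,0]*.00025,.09-P[:,1]*.00025]; k=np.polyfit(d[:,0],d[:,1],1); print('arm fit',ang(np.array([-1,-k[0]])),'offset',k[1],'from pivot',ang(d.mean(0)))
E
```

```text
knob 0.6124 0.06418996054373637
ptr 0.6246 0.08808687219498845 hub [0.64732995 0.36007985]
0 Traceback (most recent call last):
  File "<stdin>", line 14, in <module>
IndexError: too many indices for array: array is 1-dimensional, but 2 were indexed
```

```bash
python3 - <<'E'
from h import *
p,q=lev(STOP+.617,.042,.17,1); bot.move_ptp(p,q); p[2]=.066; bot.move_l(p,guard=8)
for phi in (.61,.633):
    p,q=lev(STOP+phi,.0177,.066,1); print(bot.move_l(p,frame=q,rate=.04,guard=6))
p,q=lev(STOP+phi,.042,.066,1); bot.move_l(p); bot.move_l([*p[:2],.17]); look('l3')
bot.move_ptp([.45,-.1,.35],down(0)); save('top','top1'); save('side','side2'); print(bot.read_t())
a=cv2.imread('pics/l3_c.png')[80:480,150:650]; b=cv2.imread('pics/side2.png')[100:300,180:430]
a=cv2.resize(a,(500,400)); b=cv2.resize(b,(300,240))
o=np.zeros((400,800,3),np.uint8); o[:,:500]=a; o[:240,500:]=b; cv2.imwrite('pics/cropH.png',o)
E
```

```text
False
False
dark [0.0753 0.0003] 0.0753 lever -2.3295 85318
dark [-0.0652  0.0128] 0.0664 lever 0.6138 155
108.3667
```

View pics/cropH.png

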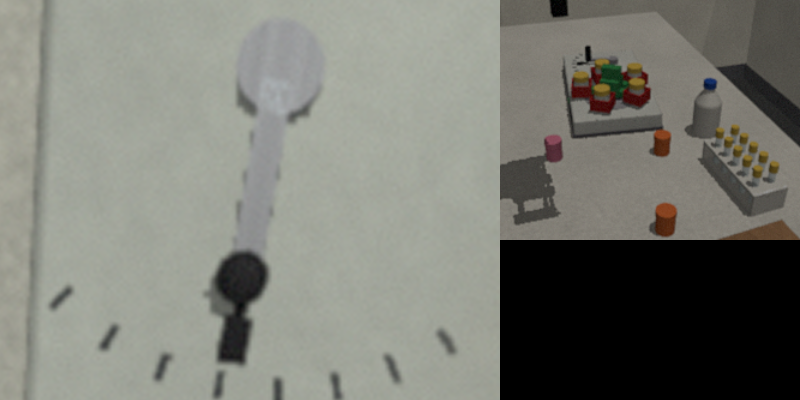

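View pics/top1.png

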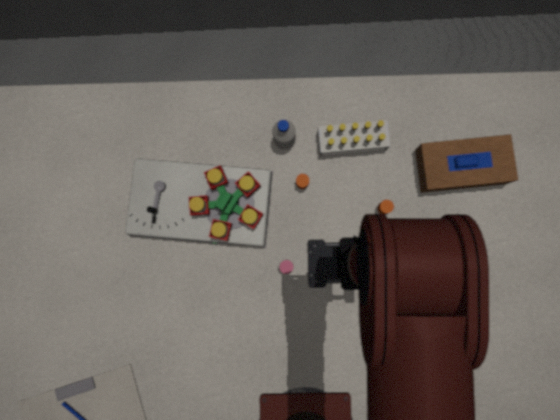

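The knob is now at (392,357) and the pointer centre at (385,419), so the lever moved about 0.012 rad, as needed. The pots stand upright and the bystanders are unmoved. I'll do a last numeric check and hand in.

```bash
python3 - <<'E'
from h import *
f=load('l3'); W=lambda x,y,z:pix2w(f,150+(x+.5)/3.3333-.5,32+(y+.5)/3.3333-.5,z)[:2]
for n,a in (('knob',(392,357,.095)),('ptr',(385,419,.05))):
    d=W(*a)-PIV; print(n,np.arctan2(d[1],d[0])%6.2832-STOP,np.hypot(*d))
print(workorder.finish_job(),bot.read_t())
E
```

```text
knob 0.6275887155415161 0.06459485299850135
ptr 0.6278063680035677 0.0876858900638611
the job is handed in; nothing more can be done
the job is handed in; nothing more can be done
```

The mixer is ready to run, and I handed the job in at about 108 s of the 210 s limit. There was no verdict back from the hand-in.

- **Lever to stop:** I pushed the lever back until the force guard tripped twice, and the image showed it at the first scale tick.
- **Carousel:** it is seated on the shaft. The tool met the flange at 95.7 mm where 96 mm was expected, and the carousel is centred to about 0.5 mm.
- **Pots:** all five stand upright, one in each cup, with lids within about 1.5 mm of the cup centres. One pot had been knocked about 4 cm during the run; I found it again and placed it.
- **Lever to setpoint:** after all the pots were in, I swung it round in two pushes. The last picture puts the lever at 0.628 rad and the pointer at 0.628 rad, with a reading error of about 0.01 rad.
- **Pointer and bystanders:** the pointer reads within 0.004 rad of its earlier position. The tube rack, glove box, bottle and orange and pink look-alikes look unmoved in the last top view.

**What disagreed:**
- The top camera was off by about 5 mm at the mixer, so I relied on the wrist camera for positions.
- My automatic dark-blob reading of the lever gave 0.614 rad. The knob blends with the black pointer in that reading, so I used the hand-picked knob centre.

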